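Clamp a moulded ring in the trimming jig

ROBOT

A 6-joint arm with a two-finger parallel gripper is mounted at the origin on the work surface. World frame = base frame: x ahead of the robot, y to its left, z up, the work surface at z = 0. Lengths are in m, angles in degrees, forces in N, time in s.
With the tool pointing down it reaches from about 0.4 to 0.825 m from the base axis. Payload 7 kg.
Tool frame: the origin (TCP) lies midway between the tips of the shut fingers; the grasp point (between the pads) lies 19 mm behind it; z points along the fingers, y is the line along which they close (so a half turn about z gives the same grasp; the last joint's range is limited). The gripper opens to 88 mm and grips with 3 to 60 N. Pads are 19 mm wide; open, the fingers measure 130 mm over their backs; the gripper's body (78 mm by 193 mm) begins 47 mm behind the grasp point.
Start: joints at [91.851, 20.546, 0.682, 0, -70.136, -16.507], TCP at [0.171, 0.653, 0.227] pointing down, gripper open.
Joint ranges: [-176.03, 176.03], [-82.01, 121.73], [-58.28, 71.71], [-173.87, 95.51], [-174.79, -0.11], [-173.66, 173.66]. Speed limits (degrees/s): [136.94, 136.94, 172.46, 180, 180, 180].

INTERFACE

Orientations are given as [roll, pitch, yaw] about the fixed x, y, z axes, in that order (R = Rz(yaw) Ry(pitch) Rx(roll)).
In Python, from plant import r, eyes, workorder gives the robot as it stands.
- The arm moves only by the tool step_arm, never from a script. Its argument "plan" is a list of rows, each a list of 5 numbers: the shift along the tool's x, y, z each as a share of 25 cm, from -1 to 1, then the turn about the tool's z as a share of 60 degrees, from -1 to 1, then the finger opening in mm, from 0 to 87.6. In form: [[x, y, z, turn, jaw], ...]. A call has 1 to 12 rows; each row is the pose to reach, as a shift and turn from the pose commanded when the call began, along the tool's axes at that moment; what a row does not reach only later rows make up. A row lasts 1/12 s, in which the tool goes at most 41.7 mm and 7.16 degrees, less where a joint would pass 70% of its speed; a pose out of reach is approached as far as the arm can. A call with a number of a shift or a turn outside -1 to 1 is refused whole. A call with a gripper value outside its range is refused whole. The fingers move at their own pace and stop on an object; "newtons" is the grip in N (left out, the last holds). Time passes only in rows, so rows that repeat a pose let the fingers close. It gives the time, the measured TCP pose, the force, the opening and the grip force at its end, in the units of the state.
- r.get_state(): the state, without advancing time (a new reading comes with each control period).
- eyes.capture(name): name is "scene" or "top"; returns the picture (480x640x3 uint8, red, green, blue); there is no depth.
- eyes.camera_model(name): a dict with "fov_y" (degrees; the focal length in pixels is half the picture's height over the tangent of half this angle, whatever the lens; pixels are square), "cx", "cy" (the principal point, pixels), "world_to_cam" (4x4, takes a point from world to camera coordinates). Camera axes: x right, y up, looking along -z (the intrinsics and any distortion apply to the point x, -y, -z); pixel columns grow to the right and rows downward; lengths in m; the calibration is good to about 2 mm. A picture is of the moment at which its call begins. camera_model takes no time and is no camera call.
- workorder.close_job(): hands the job in; it is judged then, once.
The state is a dict: "time_s": time; "joints": joint angles; "qd": joint speeds; "joint_torque": joint torques, N m; "tcp_pos": TCP position; "eef_rot": TCP orientation; "contact_force": force on the tool from outside, world axes, zero at the start; "moment": the same for the moment, N m; "gripper_width": finger opening in m; "gripper_force": force on a finger pad.
Only numpy, scipy, OpenCV 4.12 (cv2) and the standard library are available. Lean on these libraries where they do the work, as an engineer would, in place of code of your own. Each camera call takes 0.05 s, during which the arm holds its last target. There are 200 camera calls.

TASK

Set the loose black ring flat over the low white boss of the trimming jig and let go of it. Then push the free end of the red hold-down bar so that it swings on its pin over the ring, past the spring roller, until it meets the brass stop screw, wherever that is set; press it firmly against the screw for a moment (a push of 10 to 15 N; more than 20 N on the screw would strain it) and leave it resting there against the screw. Do not disturb the jar, the plain disc or the trimming knife.

Things in the scene. Friction and masses are not known exactly. Their poses are not given: they have to be found in the camera images.
- ring_center (a point): centre (half-way up) of the loose black moulded ring: outer diameter 56 mm, hole 36 mm, height 14 mm, 40 g, lying flat on the table to one side of the jig; it can be gripped across its outside
- boss (a point): foot of the round white boss on the jig, on its axis at the jig plate's upper face (12 mm above the table). Boss diameter 29 mm, 9 mm high, tapered at the top; the ring goes over it and lies flat on the plate (ring centre then 7 mm above this point). Axes are the jig's: +y from the pin towards the roller catch, the bar swings towards +x, z up
- pin (a point): axis of the jig's fixed upright pivot pin (12 mm diameter, up to 48 mm above the table) at the height of the bar's underside, 30 mm above the table; axes as the jig's. The boss is 105 mm from it along jig +y
- bar: red flat hold-down bar, loose on the pin by a 14 mm hole: 30 mm wide, 10 mm thick, 0.2 kg, from 20 mm behind the pin to a rounded end 250 mm from it; underside 30 mm, top 40 mm above the table. Origin: hole centre at the underside; y along the bar to the free end, z up, x towards the stop. It starts 34 to 54 degrees short of the stop (robot's side) and closes clockwise from above
- jig: aluminium jig plate fixed on the table, 250 by 335 mm, upper face 12 mm above the table; origin at the table, 130 mm from the pin. The bar slides with under 1 N on a round pad at the pin and on a low slippery white arc-shaped rail 184 to 196 mm from the pin, top 30 mm above the table; outside the rail the plate is free under the bar's end. Pressing down on the bar adds drag
- bar_end (a point): point on the bar 235 mm from the hole along it, mid-width and mid-thickness (centre of the rounded end, radius 15 mm, marked with a white spot)
- stop_block (a point): centre of the fixed steel stop block, 20 mm square, 34 mm high on the plate (top 46 mm above the table), 35 mm above the table; about 41 mm to the +x side of the line from the pin to the roller and 205 to 220 mm along it. Axes as the jig's
- stop: the stop: that block (origin at its foot, 23 mm below stop_block) with a brass stop screw, 10 mm thick with a round tip, that points at the bar (jig -x) at its mid-thickness. How far the screw reaches is set differently each time and is not reported: its tip is 14 to 22 mm from the block's centre. Home = the bar's +x edge rests on the tip; bar centre line then 29 to 37 mm from the block's centre
- roller_rest (a point): axis of the spring roller of the catch when free: black 12 mm roller in a blue housing, on the jig +y line through the pin, 252 mm from the pin, 37 mm above the table. The bar's end pushes it outward (4 mm) and passes it: the push needed at the free end rises to about 5 to 10 N just before the bar is in line with the roller, then falls to between 0 and a few N; the stop is met 3 to 12 mm after that line
- jar: blue jar with white cap standing on the table, 56 mm wide, 85 mm high, origin under its centre: leave alone
- disc: plain black disc without a hole, 76 mm wide, 8 mm thick, lying on the table, origin under its centre: leave alone
- trimmer: yellow and green trimming knife, 160 mm long, 12 mm high, lying beyond the jig: leave alone
There are look-alikes about, which are no part of the job. What is shaped like the part that bears ring_center but green is not meant.

How it is judged (in metres and radians):
On the way, in this order (a step that is already met when the one before it is completed fails the run):
1. the ring lies flat over the boss, let go (horizontal distance between ring_center and boss below 0.006 m and z of ring_center in the frame of boss below 0.0095 m and angle between ring_center's own z axis and vertical below 0.08 rad and contact force between the fingers and ring below 0.1 N), for 0.2 s.
2. the bar, over the seated ring, is pressed against the stop screw with more than 5 N for 0.2 s (horizontal distance between ring_center and boss below 0.006 m and z of ring_center in the frame of boss below 0.0095 m and angle between ring_center's own z axis and vertical below 0.08 rad and contact force between bar and stop above 5 N and x of stop_block in the frame of bar below 0.039 m), for 0.2 s.
At the end, for the whole second after the job is handed in: the ring lies flat over the boss (within 6 mm of its axis), the bar lies level on the pin over the ring, its edge still resting against the stop screw (over 0.1 N), and both are at rest and released (horizontal distance between ring_center and boss below 0.006 m and z of ring_center in the frame of boss below 0.0095 m and angle between ring_center's own z axis and vertical below 0.08 rad and contact force between bar and stop above 0.1 N and x of stop_block in the frame of bar between 0.026 and 0.039 m and horizontal distance between bar and pin below 0.004 m and z of bar in the frame of pin below 0.003 m and angle between bar's own z axis and vertical below 0.03 rad and linear speed of each of bar, ring below 0.01 m/s); the robot touches nothing.
It fails at once if the bar is pressed on the stop screw with more than 20 N (contact force between bar and stop above 20 N).
It fails at once if the jar, disc or trimming knife is moved by more than 20 mm (distance of any of jar, disc, trimmer from where it was at the start of the episode above 0.02 m).
It fails at once if the bar is lifted off its pin (z of bar in the frame of pin above 0.015 m).
It also fails if it takes over 72 s, if anything falls off the work surface, if the arm or the gripper's body presses on something with over 40 N, if the wrist force passes 120 N, or if a joint passes its speed limit or range.

## Working session

There is one attempt and no reset: what is moved stays moved. The work goes in short steps, Python scripts to look and compute and a tool call to move; the robot and the scene stay as the last step left them, time stands still between calls to the robot, and variables do not carry over. Pictures are saved under pics/ and viewed, at most 10 in all, crops included, and the job is handed in when it is done.

Besides the shell and the picture viewer there is one more tool, called by a JSON object that holds its "name" and its "arguments", one argument or row to a line. step_arm: Moves the arm, as the interface text tells. Its arguments: {"type":"object","properties":{"plan":{"type":"array"},"newtons":{"type":"number"}},"required":["plan"]}

```bash
mkdir -p pics; ls
python3 - <<'E'
from plant import r, eyes
import cv2
for n in("scene","top"):
    im=eyes.capture(n); cv2.imwrite(f"pics/{n}0.png",im[:,:,::-1]); m=eyes.camera_model(n); print(n,m)
print(r.get_state())
E
```

```text
pics
scene {'fov_y': 56.178962670496574, 'cx': 323.2206448901965, 'cy': 245.30803524501863, 'world_to_cam': array([[-0.72192954,  0.69195742,  0.0035599 ,  0.42917279],
       [-0.42938036, -0.45200145,  0.78187416,  0.23922944],
       [ 0.5426327 ,  0.5629295 ,  0.62342612, -1.32148356],
       [ 0.        ,  0.        ,  0.        ,  1.        ]])}
top {'fov_y': 43.61210483979585, 'cx': 325.6386427784398, 'cy': 248.0517847855097, 'world_to_cam': array([[ 1.20964895e-02, -9.99715740e-01,  2.05454157e-02,
         4.91233572e-04],
       [ 9.89191475e-01,  1.49668292e-02,  1.45863705e-01,
        -6.14740123e-01],
       [-1.46129741e-01,  1.85589113e-02,  9.89091333e-01,
        -1.37841227e+00],
       [ 0.00000000e+00,  0.00000000e+00,  0.00000000e+00,
         1.00000000e+00]])}
{'time_s': 0.1, 'joints': array([ 9.18489217e+01,  2.05867713e+01,  6.38463309e-01, -1.85575726e-02,
       -7.01357201e+01, -1.65069398e+01]), 'qd': array([-0.02151822, -0.07871866,  0.09659917,  0.0117487 ,  0.03404867,
       -0.06829222]), 'joint_torque': array([-2.09926337e-03, -5.84162378e+01,  2.93753189e+01,  7.01554433e+00,
        1.02132460e-02, -4.06523191e-05]), 'tcp_pos': array([0.17071829, 0.65259452, 0.22571586]), 'eef_rot': array([ 1.79914478e+02, -7.15011226e-03, -1.46643314e+01]), 'contact_force': array([-0.31689865,  0.01262736, -0.45137186]), 'moment': array([ 0.00806441, -0.02297316, -0.02719472]), 'gripper_force': 0.0, 'gripper_width': 0.08768492164095193}
```

View pics/scene0.png

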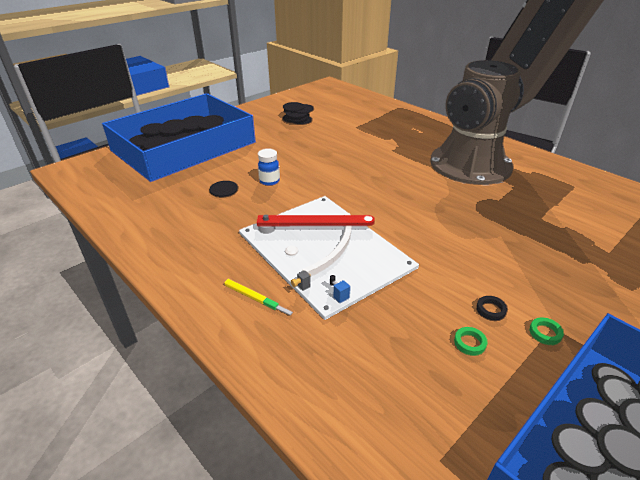

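View pics/top0.png

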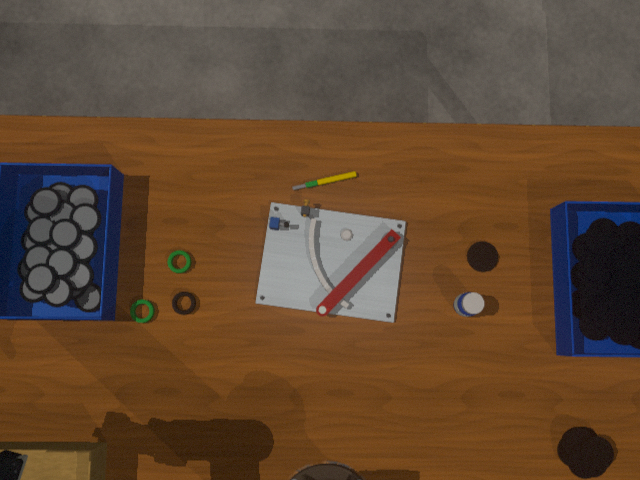

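The ring is at about (491,308) in scene and (184,302) in top. In top, the boss is at (347,234), pin (392,238), bar spot (323,310), stop (306,211) and roller (285,224). In scene, the boss is at (291,251), pin (265,219) and bar spot (368,219).

```bash
cat > h.py <<'E'
import numpy as np, cv2
from plant import r, eyes
def blob(im,seed,rad,f,fill=True):
    """centroid, area of the masked blob nearest the seed (u,v); f(hsv,rgb)->mask"""
    u,v=seed; x0,y0=max(u-rad,0),max(v-rad,0); c=im[y0:v+rad+1,x0:u+rad+1]
    k=4; c=cv2.resize(c,None,fx=k,fy=k,interpolation=cv2.INTER_CUBIC)
    m=f(cv2.cvtColor(c,cv2.COLOR_RGB2HSV).astype(int),c.astype(int)).astype(np.uint8)
    cs,_=cv2.findContours(m,cv2.RETR_EXTERNAL,cv2.CHAIN_APPROX_NONE)
    cs=[q for q in cs if cv2.contourArea(q)>6*k*k]
    def cen(q):
        M=cv2.moments(q); return np.array([M['m10'],M['m01']])/M['m00']
    if not cs: return None,0,None
    s=(np.array([u-x0,v-y0])+.5)*k
    q=min(cs,key=lambda q:np.linalg.norm(cen(q)-s))
    off=lambda p:(p+.5)/k-.5+np.array([x0,y0])
    return off(cen(q)),cv2.contourArea(q)/k/k,off(q[:,0,:].astype(float))
def ray(n,uv):
    m=eyes.camera_model(n); f=240/np.tan(np.radians(m['fov_y']/2)); T=m['world_to_cam']
    d=np.array([(uv[0]-m['cx'])/f,-(uv[1]-m['cy'])/f,-1]); R=T[:3,:3]
    o=-R.T@T[:3,3]; d=R.T@d; return o,d/np.linalg.norm(d)
def plane(n,uv,z):
    o,d=ray(n,uv); return o+d*(z-o[2])/d[2]
def tri(a,b):
    (o1,d1),(o2,d2)=ray('scene',a),ray('top',b)
    t=np.linalg.lstsq(np.c_[d1,-d2],o2-o1,rcond=None)[0]
    p,q=o1+t[0]*d1,o2+t[1]*d2; return (p+q)/2,np.linalg.norm(p-q)
def proj(n,p):
    m=eyes.camera_model(n); f=240/np.tan(np.radians(m['fov_y']/2)); c=m['world_to_cam']@np.r_[p,1]
    return np.array([m['cx']-f*c[0]/c[2],m['cy']+f*c[1]/c[2]])
dark=lambda h,c:c.max(2)<50
white=lambda h,c:(h[...,1]<60)&(h[...,2]>150)
red=lambda h,c:((h[...,0]<6)|(h[...,0]>174))&(h[...,1]>150)&(h[...,2]>90)
notred=lambda h,c:~red(h,c)
blue=lambda h,c:(h[...,0]>100)&(h[...,0]<125)&(h[...,1]>120)
E
python3 - <<'E'
from h import *
np.set_printoptions(precision=4,suppress=True)
S=eyes.capture('scene');T=eyes.capture('top')
for nm,s,t,rad,f in[('ring',(491,308),(184,302),22,dark),('spot',(368,219),(323,310),8,lambda h,c:(c[...,1]>110)&(c[...,2]>90)&(h[...,1]<110)),
  ('bar',(315,220),(357,272),70,red),('roller',(333,279),(286,224),8,dark),('housing',(342,292),(275,224),12,blue)]:
    a,A,_=blob(S,s,rad,f);b,B,_=blob(T,t,rad,f); print(nm,a,A,b,B, *( tri(a,b) if a is not None and b is not None else []))
# ring on plane
# crops
a=cv2.resize(S[190:325,225:425],(800,540),interpolation=cv2.INTER_CUBIC);cv2.imwrite('pics/c1.png',a[:,:,::-1])
b=cv2.resize(T[190:330,245:425],(771,600),interpolation=cv2.INTER_CUBIC);cv2.imwrite('pics/c2.png',b[:,:,::-1])
E
```

```text
ring [491.7641 307.7258] 302.40625 [183.9294 302.6611] 391.15625 [0.4825 0.3469 0.0071] 0.002621671241473226
spot [367.8066 218.0425] 32.625 [321.946  309.4326] 43.59375 [0.4693 0.0162 0.0412] 0.0012531476121154705
bar [316.0372 220.0636] 1120.71875 [357.1878 273.1276] 1260.90625 [ 0.5561 -0.0661  0.0357] 0.0026462922667155817
roller [331.7116 278.9675] 28.46875 [286.4712 224.2363] 8.46875 [0.6715 0.1035 0.039 ] 0.0007634801238284525
housing [341.1911 291.0946] 264.15625 [273.9261 222.2103] 72.5 [0.6771 0.1344 0.0319] 0.0016091987610542331
```

View pics/c1.png

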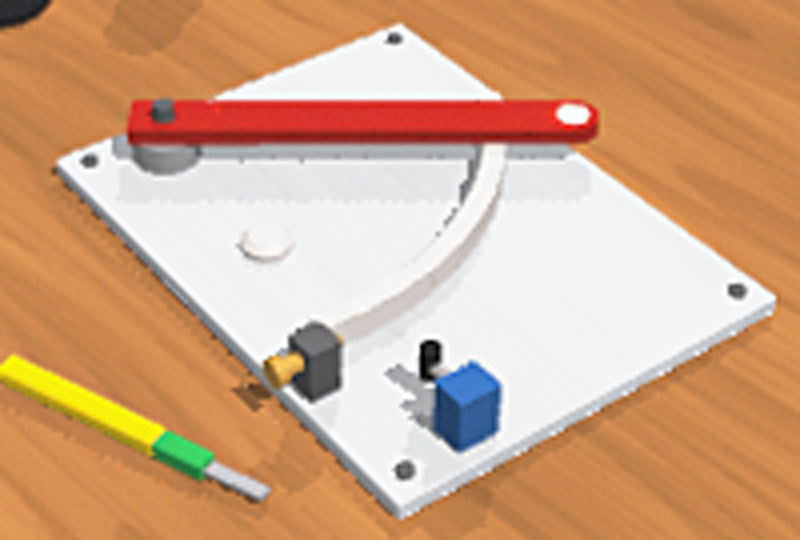

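View pics/c2.png

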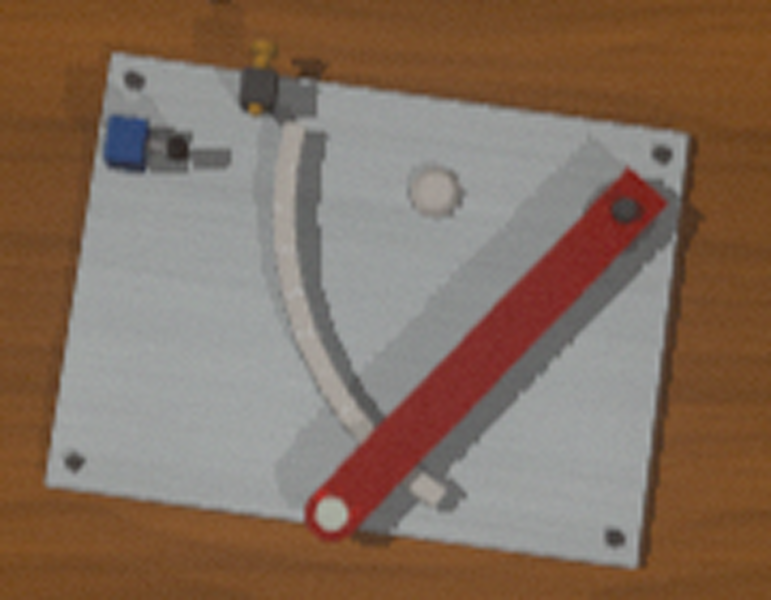

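The crops show the boss, the pin top, the steel block with its brass screw, and the black roller beside the blue housing. The four dark corner screws give the jig heading.

Run:
```python
from h import *
np.set_printoptions(precision=4,suppress=True)
S=eyes.capture('scene');T=eyes.capture('top')
g=lambda lo:(lambda h,c:c.max(2)<lo)
P={}
for nm,s,t,rs,rt,fs,ft in[
 ('boss',(291,250),(346,234),9,9,lambda h,c:(c[...,0]-c[...,2]>8),lambda h,c:c[...,0]-c[...,2]>5),
 ('pin',(266,216),(391,238),6,6,lambda h,c:(h[...,1]<110)&(c.max(2)<150),lambda h,c:h[...,1]<110),
 ('s1',(323,199),(275,208),6,6,g(140),g(110)),('s2',(247,230),(400,226),6,6,g(140),g(110)),
 ('s3',(409,263),(389,316),6,6,g(140),g(110)),('s4',(326,307),(262,298),6,6,g(140),g(110)),
 ('block',(304,281),(305,210),10,8,lambda h,c:(c.max(2)<110)&(h[...,1]<90),lambda h,c:(c.max(2)<85)&(h[...,1]<90))]:
    a,A,_=blob(S,s,rs,fs);b,B,_=blob(T,t,rt,ft); print(nm,a,round(A,1),b,round(B,1))
    P[nm]=(a,b)
for k,z in[('s1',.012),('s2',.012),('s3',.012),('s4',.012),('boss',.021),('pin',.048),('block',.046)]:
    a,b=P[k]; print(k,'scene',plane('scene',a,z)[:2],'top',plane('top',b,z)[:2], *tri(a,b))
print('roller top',plane('top',(286.47,224.24),.044),'scene spot',plane('scene',(367.8,218.0),.04),plane('top',(321.95,309.43),.04))
```

```text
boss [289.5321 252.5012] 17.4 [346.2589 234.2896] 100.2
pin [265.3525 217.2515] 25.3 [390.4446 238.4982] 22.5
s1 None 0 [275.865  208.3292] 14.0
s2 [246.9157 229.8498] 7.0 [399.1717 225.6027] 14.2
s3 [408.7266 262.2426] 9.7 [388.1148 315.0939] 13.1
s4 [325.6727 307.2253] 14.2 [261.8842 297.3902] 11.8
block [303.7909 282.4533] 118.8 [305.5221 210.4257] 73.1Traceback (most recent call last):
  File "<stdin>", line 15, in <module>
  File "h.py", line 22, in plane
    o,d=ray(n,uv); return o+d*(z-o[2])/d[2]
        ~~~^^^^^^
  File "h.py", line 19, in ray
    d=np.array([(uv[0]-m['cx'])/f,-(uv[1]-m['cy'])/f,-1]); R=T[:3,:3]
                 ~~^^^
TypeError: 'NoneType' object is not subscriptable
```

Run:
```python
from h import *
np.set_printoptions(precision=4,suppress=True)
S=eyes.capture('scene');T=eyes.capture('top')
g=lambda lo:(lambda h,c:c.max(2)<lo)
a3=blob(S,(323,199),6,g(170))[0]
P={'s1':((325.67,307.23),(275.87,208.33)),'s2':((246.92,229.85),(399.17,225.60)),'s3':(a3,(388.11,315.09)),'s4':((408.73,262.24),(261.88,297.39)),
'boss':((291.1,249.6),(346.26,234.29)),'pin':((265.5,215.8),(390.44,238.5)),'roller':((331.7,279.),(286.47,224.24))}
W={}
for k,z in[('s1',.012),('s2',.012),('s3',.012),('s4',.012),('boss',.021),('pin',.048),('roller',.04)]:
    a,b=P[k]
    if a is None: print(k,'none',plane('top',b,z)[:2]);continue
    print(k,'scene',plane('scene',a,z)[:2],'top',plane('top',b,z)[:2], *tri(a,b)); W[k]=(plane('scene',a,z)[:2]+plane('top',b,z)[:2])/2
pin,rol,boss=W['pin'],W['roller'],W['boss']
print('dists boss',np.linalg.norm(boss-pin),'roller',np.linalg.norm(rol-pin))
d=rol-pin;print('heading pin->roller',np.degrees(np.arctan2(d[1],d[0])))
for p,q in(('s2','s1'),('s3','s4')):
    if p in W and q in W:
        d=W[q]-W[p];print(p,q,np.linalg.norm(d),np.degrees(np.arctan2(d[1],d[0])))
spot=np.array([.4693,.0162]);d=spot-pin;print('bar',np.linalg.norm(d),np.degrees(np.arctan2(d[1],d[0])))
b=P and (305.52,210.43);print('block',plane('top',b,.046),plane('scene',(303.8,282.4),.033))
```

```text
s1 scene [0.7141 0.1314] top [0.716  0.1313] [0.7153 0.1317 0.0133] 0.0013517445503946918
s2 scene [ 0.6757 -0.1713] top [ 0.6779 -0.1712] [ 0.677  -0.1705  0.0133] 0.0014878199221499036
s3 scene [ 0.4569 -0.1441] top [ 0.4596 -0.1433] [ 0.4591 -0.1427  0.0138] 0.0011849235185085532
s4 scene [0.4953 0.1591] top [0.4978 0.1595] [0.4974 0.1598 0.0138] 0.0010977924056875378
boss scene [ 0.6557 -0.0367] top [ 0.6527 -0.0412] [ 0.653  -0.041   0.0171] 0.001115464079483932
pin scene [ 0.6392 -0.1438] top [ 0.6395 -0.145 ] [ 0.6392 -0.1447  0.0477] 0.001010109008881631
roller scene [0.6722 0.1046] top [0.6716 0.1032] [0.6715 0.1035 0.0389] 0.0007416768493201742
dists boss 0.10650050560239083 roller 0.2504304951974115
heading pin->roller 82.54496447595862
s2 s1 0.3049692289621362 82.79231631836592
s3 s4 0.3054456690381767 82.78654983514305
bar 0.23393254226372964 136.6401606381725
block [0.7048 0.0581 0.046 ] [0.713  0.0688 0.033 ]
```

```bash
cat >> h.py <<'E'
from scipy.spatial.transform import Rotation as Ro
def go(*tg):
    """shares of 25 cm along tool axes from the measured pose to the given world points"""
    s=r.get_state(); R=Ro.from_euler('xyz',s['eef_rot'],degrees=True).as_matrix()
    print('t',round(s['time_s'],2),'tcp',s['tcp_pos'].round(4),'rpy',s['eef_rot'].round(2),'F',s['contact_force'].round(1),'w',round(s['gripper_width'],4),'gf',round(s['gripper_force'],1))
    for t in tg: print(' to',t,(R.T@(np.array(t)-s['tcp_pos'])/.25).round(4))
E
python3 - <<'E'
from h import *
np.set_printoptions(precision=4,suppress=True)
S=eyes.capture('scene');T=eyes.capture('top')
for th in(35,50,65):
    f=lambda h,c:c.max(2)<th
    a,A,qa=blob(S,(491,308),22,f);b,B,qb=blob(T,(184,302),22,f)
    print(th,a,b,plane('scene',a,.007)[:2],plane('top',b,.007)[:2],tri(a,b))
    w=np.array([plane('top',q,.014)[:2] for q in qb]); print(cv2.minEnclosingCircle(w.astype(np.float32)),cv2.fitEllipse((w*1000).astype(np.float32)))
go((.4825,.3469,.10))
E
```

```text
Traceback (most recent call last):
  File "h.py", line 22, in plane
    o,d=ray(n,uv); return o+d*(z-o[2])/d[2]
        ~~~^^^^^^
  File "h.py", line 19, in ray
    d=np.array([(uv[0]-m['cx'])/f,-(uv[1]-m['cy'])/f,-1]); R=T[:3,:3]
                 ~~^^^
TypeError: 'NoneType' object is not subscriptable
```

Run:
```python
from h import *
np.set_printoptions(precision=4,suppress=True)
S=eyes.capture('scene');T=eyes.capture('top')
for th in(45,55,70):
    f=lambda h,c:c.max(2)<th
    a,A,qa=blob(S,(491,308),22,f);b,B,qb=blob(T,(184,302),22,f)
    print(th,a,b)
    if a is None or b is None: continue
    print(plane('scene',a,.007)[:2],plane('top',b,.007)[:2],tri(a,b))
    w=np.array([plane('top',q,.014)[:2] for q in qb]); print(cv2.fitEllipse((w*1000).astype(np.float32)))
go((.4825,.3469,.10))
```

```text
45 [493.6145 302.5024] [183.2349 302.1528]
[0.4665 0.3433] [0.4843 0.3474] (array([0.4826, 0.3463, 0.0211]), np.float64(0.00412748970236153))
((482.7990417480469, 343.8056335449219), (46.66271209716797, 48.71794509887695), 157.3423614501953)
55 [491.231 307.735] [183.8912 302.6652]
[0.4823 0.3473] [0.4831 0.3458] (array([0.4827, 0.3466, 0.0069]), np.float64(0.0015904455905891295))
((482.77679443359375, 344.313232421875), (52.54844665527344, 55.487030029296875), 171.60630798339844)
70 [491.2176 307.7539] [183.9627 302.6369]
[0.4824 0.3473] [0.4831 0.3457] (array([0.4828, 0.3465, 0.0068]), np.float64(0.0017476336136007535))
((482.8916931152344, 344.0677795410156), (54.54018783569336, 57.976383209228516), 179.304931640625)
t 0.6 tcp [0.1708 0.653  0.2266] rpy [-180.      0.    -14.66] F [ 0.  -0.6 -0.1] w 0.0877 gf 0.0
 to (0.4825, 0.3469, 0.1) [1.516  0.8691 0.5063]
```

{"name": "step_arm", "arguments": {
  "plan": [
    [0.15, 0.09, 0.05, -0.11, 87],
    [0.3, 0.17, 0.1, -0.22, 87],
    [0.45, 0.26, 0.15, -0.33, 87],
    [0.6, 0.35, 0.2, -0.44, 87],
    [0.76, 0.435, 0.25, -0.55, 87],
    [0.76, 0.435, 0.25, -0.66, 87],
    [0.76, 0.435, 0.25, -0.77, 87],
    [0.76, 0.435, 0.25, -0.88, 87],
    [0.76, 0.435, 0.25, -1, 87],
    [0.76, 0.435, 0.25, -1, 87]
  ],
  "newtons": 20
}}

```text
time_s: 1.43
tcp_pos: [0.3274, 0.4996, 0.1642]
eef_rot: [-180.0, -0.0, 45.7]
contact_force: [-0.4, 0.2, -0.3]
gripper_width: 0.0868
gripper_force: 0.0
```

Run:
```python
from h import *
go((.4828,.3466,.08))
```

```text
t 1.43 tcp [0.3274 0.4996 0.1642] rpy [-1.7999e+02 -2.0000e-02  4.5650e+01] F [-0.4  0.2 -0.3] w 0.0868 gf 0.0
 to (0.4828, 0.3466, 0.08) [-0.0031  0.8725  0.3367]
```

{"name": "step_arm", "arguments": {
  "plan": [
    [0, 0.15, 0.08, 0, 87],
    [0, 0.3, 0.16, 0, 87],
    [0, 0.45, 0.24, 0, 87],
    [0, 0.6, 0.3, 0, 87],
    [-0.002, 0.75, 0.33, 0, 87],
    [-0.003, 0.872, 0.337, 0, 87],
    [-0.003, 0.872, 0.337, 0, 87],
    [-0.003, 0.872, 0.337, 0, 87],
    [-0.003, 0.872, 0.337, 0, 87]
  ]
}}

```text
time_s: 2.18
tcp_pos: [0.4818, 0.3462, 0.0799]
eef_rot: [-180.0, -0.0, 45.2]
contact_force: [-0.6, 0.3, -0.3]
gripper_width: 0.0873
gripper_force: 0.0
```

Run:
```python
from h import *
go((.4828,.3466,.003))
T=eyes.capture('scene');cv2.imwrite('pics/s2.png',cv2.resize(T[200:400,400:600],(600,600),interpolation=cv2.INTER_CUBIC)[:,:,::-1])
```

```text
t 2.18 tcp [0.4818 0.3462 0.0799] rpy [-1.800e+02 -2.000e-02  4.516e+01] F [-0.6  0.3 -0.3] w 0.0873 gf 0.0
 to (0.4828, 0.3466, 0.003) [0.0041 0.0017 0.3077]
```

View pics/s2.png

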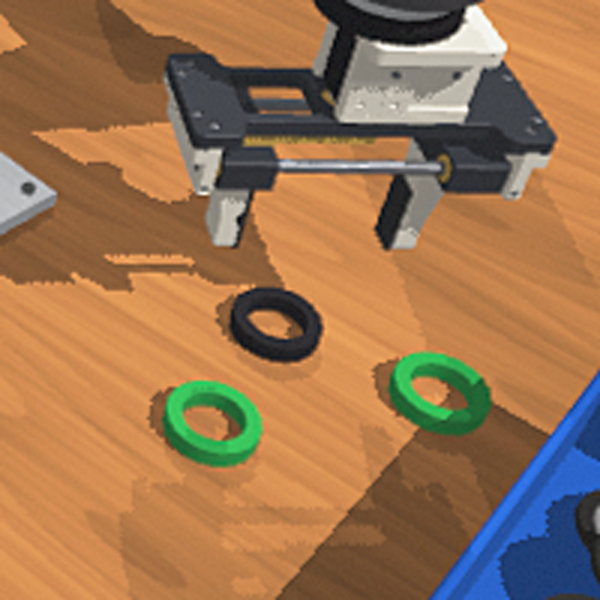

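The open fingers stand above the black ring, with tips near px (475,281) and (533,281) and the ring at (492,308). I will check this against the projected TCP before lowering.

Run:
```python
from h import *
c=np.array([.4818,.3462,.0799]);y=np.array([np.sin(np.radians(45.2)),-np.cos(np.radians(45.2)),0])
print(proj('scene',c),[proj('scene',c+s*y*k) for s in(-1,1) for k in (.0437,.065)])
print(proj('scene',[.4828,.3466,.007]))
```

```text
[500.36165056 279.31316559] [array([524.5845628 , 279.66765044]), array([536.40210406, 279.84059163]), array([476.16889945, 278.95912213]), array([464.3879256 , 278.78671608])]
[490.79038963 307.6682753 ]
```

{"name": "step_arm", "arguments": {
  "plan": [
    [0.004, 0.002, 0.1, 0, 87],
    [0.004, 0.002, 0.2, 0, 87],
    [0.004, 0.002, 0.27, 0, 87],
    [0.004, 0.002, 0.304, 0, 87],
    [0.004, 0.002, 0.304, 0, 87],
    [0.004, 0.002, 0.304, 0, 70],
    [0.004, 0.002, 0.304, 0, 50],
    [0.004, 0.002, 0.304, 0, 50],
    [0.004, 0.002, 0.304, 0, 50],
    [0.004, 0.002, 0.304, 0, 50],
    [0.004, 0.002, 0.304, 0, 50],
    [0.004, 0.002, 0.304, 0, 50]
  ],
  "newtons": 15
}}

```text
time_s: 3.23
tcp_pos: [0.483, 0.3466, 0.0045]
eef_rot: [-180.0, -0.1, 45.3]
contact_force: [-1.2, -0.7, 5.3]
gripper_width: 0.0549
gripper_force: 15.0
```

{"name": "step_arm", "arguments": {
  "plan": [
    [0, 0, -0.06, 0, 50],
    [0, 0, -0.15, 0, 50],
    [0, 0, -0.3, 0, 50],
    [0, 0, -0.4, 0, 50],
    [0, 0, -0.4, 0, 50],
    [0, 0, -0.4, 0, 50],
    [0, 0, -0.4, 0, 50]
  ]
}}

```text
time_s: 3.82
tcp_pos: [0.4823, 0.3459, 0.1035]
eef_rot: [-180.0, 0.0, 45.3]
contact_force: [0.3, 0.0, -1.8]
gripper_width: 0.0547
gripper_force: 15.0
```

Run:
```python
from h import *
go((.6526,-.0406,.10))
T=eyes.capture('scene');cv2.imwrite('pics/s3.png',cv2.resize(T[200:350,400:550],(600,600),interpolation=cv2.INTER_CUBIC)[:,:,::-1])
p=r.get_state()['tcp_pos'];print(proj('scene',p),proj('scene',p+[.0,.0,.003]))
```

```text
t 3.82 tcp [0.4823 0.3459 0.1035] rpy [-1.7998e+02  3.0000e-02  4.5320e+01] F [ 0.3  0.  -1.8] w 0.0547 gf 15.0
 to (0.6526, -0.0406, 0.1) [-0.6203  1.5716  0.0136]
[503.21325751 269.78615986] [503.64045632 268.52373208]
```

View pics/s3.png

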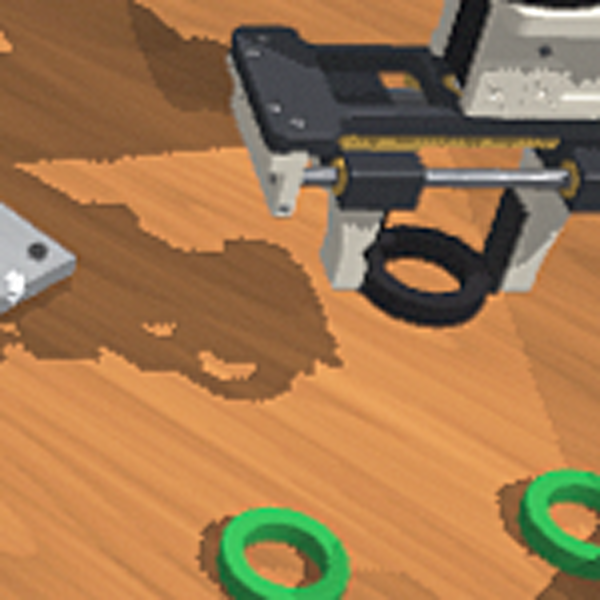

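The ring is gripped and lifted, centred near px (506.6,268.5). The projected TCP is about 3 px to its left, so I will go over the boss and measure there.

{"name": "step_arm", "arguments": {
  "plan": [
    [-0.06, 0.15, -0.05, 0, 50],
    [-0.12, 0.3, -0.08, 0, 50],
    [-0.18, 0.45, -0.08, 0, 50],
    [-0.24, 0.6, -0.08, 0, 50],
    [-0.3, 0.75, -0.08, 0, 50],
    [-0.35, 0.9, -0.08, 0, 50],
    [-0.39, 1, -0.08, 0, 50],
    [-0.39, 1, -0.08, 0, 50],
    [-0.39, 1, -0.08, 0, 50]
  ]
}}

```text
time_s: 4.62
tcp_pos: [0.5916, 0.0992, 0.122]
eef_rot: [-179.9, 0.2, 45.2]
contact_force: [-0.2, 0.4, -0.9]
gripper_width: 0.0552
gripper_force: 15.0
```

Run:
```python
from h import *
go((.6526,-.0406,.07))
```

```text
t 4.62 tcp [0.5916 0.0992 0.122 ] rpy [-1.7994e+02  1.6000e-01  4.5160e+01] F [-0.2  0.4 -0.9] w 0.0552 gf 15.0
 to (0.6526, -0.0406, 0.07) [-0.224   0.5676  0.2081]
```

{"name": "step_arm", "arguments": {
  "plan": [
    [-0.06, 0.15, 0, 0, 50],
    [-0.12, 0.3, 0, 0, 50],
    [-0.18, 0.45, 0.05, 0, 50],
    [-0.224, 0.568, 0.1, 0, 50],
    [-0.224, 0.568, 0.15, 0, 50],
    [-0.224, 0.568, 0.2, 0, 50],
    [-0.224, 0.568, 0.2, 0, 50],
    [-0.224, 0.568, 0.2, 0, 50],
    [-0.224, 0.568, 0.2, 0, 50],
    [-0.224, 0.568, 0.2, 0, 50]
  ]
}}

```text
time_s: 5.45
tcp_pos: [0.6541, -0.037, 0.0749]
eef_rot: [179.9, -0.1, 45.5]
contact_force: [0.3, -0.0, 0.2]
gripper_width: 0.0547
gripper_force: 15.0
```

Run:
```python
from h import *
np.set_printoptions(precision=4,suppress=True)
go((.6526,-.0406,.04))
S=eyes.capture('scene');T=eyes.capture('top');p=r.get_state()['tcp_pos']
print(proj('scene',p),proj('top',p),'boss',proj('scene',[.6526,-.0406,.021]),proj('top',[.6526,-.0406,.021]))
a=cv2.resize(S[180:310,220:380],(640,520),interpolation=cv2.INTER_CUBIC)
cv2.imwrite('pics/s4.png',a[:,:,::-1])
b=cv2.resize(T[170:310,270:430],(640,560),interpolation=cv2.INTER_CUBIC)
cv2.imwrite('pics/t4.png',b[:,:,::-1])
```

```text
t 5.45 tcp [ 0.6541 -0.037   0.0749] rpy [179.95  -0.07  45.45] F [ 0.3 -0.   0.2] w 0.0547 gf 15.0
 to (0.6526, -0.0406, 0.04) [-0.0146  0.0055  0.1394]
[290.4138 229.1354] [345.9125 229.7908] boss [291.0167 248.1676] [346.0246 234.3271]
```

View pics/s4.png

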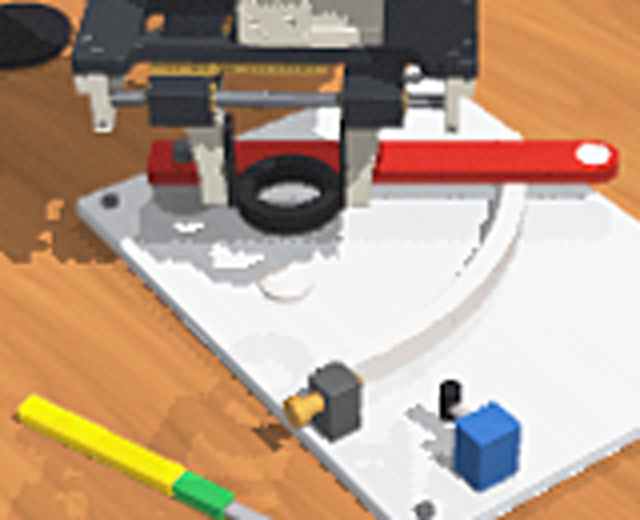

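The ring hangs over the jig with its centre near px (291.5,227.8), against a projected TCP of (290.4,229.1). The boss is at about (291,250). I will now measure the hole and the outer rim numerically.

```bash
cat >> h.py <<'E'
def ringpix(im,seed,rad=25,th=60):
    """hole centroid (px) around the seed, and the outer ellipse of the dark ring if clear"""
    u,v=seed;k=4;c=cv2.resize(im[v-rad:v+rad+1,u-rad:u+rad+1],None,fx=k,fy=k,interpolation=cv2.INTER_CUBIC)
    d=(c.max(2)<th).astype(np.uint8)
    n,l,st,ce=cv2.connectedComponentsWithStats(1-d,connectivity=4)
    i=l[(2*rad+1)*k//2,(2*rad+1)*k//2]
    return (ce[i]+.5)/k-.5+[u-rad,v-rad],st[i,4]/k/k,st[i,2:4]/k
E
python3 - <<'E'
from h import *
np.set_printoptions(precision=4,suppress=True)
S=eyes.capture('scene');T=eyes.capture('top')
for th in(50,70,90):
    c=ringpix(S,(291,227),th=th);print(th,c,plane('scene',c[0],.0775))
go((.6528,-.0407,.03))
E
```

```text
50 (array([290.9394, 227.0878]), np.float64(2279.3125), array([51., 51.])) [ 0.6508 -0.0394  0.0775]
70 (array([291.5095, 228.0382]), np.float64(76.0), array([16.5,  6.5])) [ 0.6521 -0.036   0.0775]
90 (array([291.5761, 227.9685]), np.float64(68.6875), array([15.75,  6.  ])) [ 0.6519 -0.0361  0.0775]
t 5.65 tcp [ 0.654  -0.0378  0.0746] rpy [179.96  -0.06  45.39] F [ 0.2  0.7 -0.5] w 0.0548 gf 15.0
 to (0.6528, -0.0407, 0.03) [-0.0117  0.0047  0.1786]
```

View pics/t4.png

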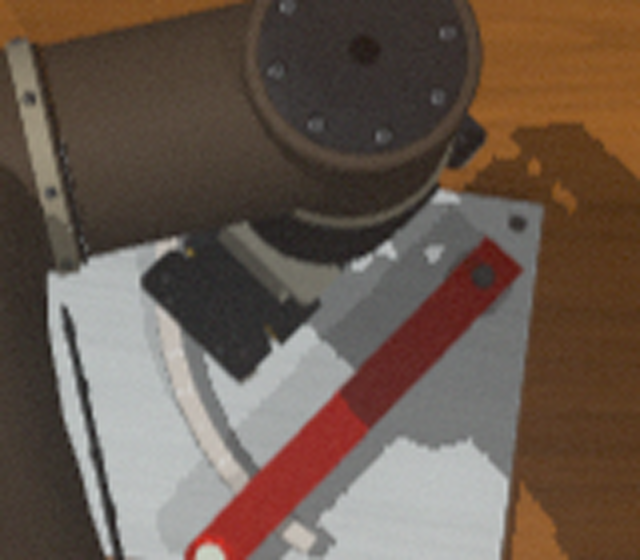

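{"name": "step_arm", "arguments": {
  "plan": [
    [-0.012, 0.008, 0.03, 0, 50],
    [-0.012, 0.008, 0.06, 0, 50],
    [-0.012, 0.008, 0.1, 0, 50],
    [-0.012, 0.008, 0.14, 0, 50],
    [-0.012, 0.008, 0.17, 0, 50],
    [-0.012, 0.008, 0.178, 0, 50],
    [-0.012, 0.008, 0.178, 0, 50],
    [-0.012, 0.008, 0.178, 0, 50],
    [-0.012, 0.008, 0.178, 0, 50]
  ]
}}

```text
time_s: 6.4
tcp_pos: [0.6534, -0.0419, 0.0297]
eef_rot: [180.0, -0.0, 45.4]
contact_force: [0.2, 0.2, -0.4]
gripper_width: 0.0549
gripper_force: 15.0
```

Run:
```python
from h import *
np.set_printoptions(precision=4,suppress=True)
go((.6533,-.0412,.0165))
S=eyes.capture('scene');p=r.get_state()['tcp_pos'];s=proj('scene',p+[0,0,.0025]).round().astype(int)
for th in(60,80):
    c=ringpix(S,s,th=th);print(th,s,c,plane('scene',c[0],p[2]+.0025))
```

```text
t 6.4 tcp [ 0.6534 -0.0419  0.0297] rpy [179.97  -0.03  45.35] F [ 0.2  0.2 -0.4] w 0.0549 gf 15.0
 to (0.6533, -0.0412, 0.0165) [ 0.0015 -0.0022  0.0529]
60 [290 244] (array([291.1628, 243.9672]), np.float64(85.5625), array([16.  ,  7.25])) [ 0.6518 -0.0404  0.0323]
80 [290 244] (array([291.2267, 243.9508]), np.float64(77.75), array([15.75,  7.  ])) [ 0.6516 -0.0403  0.0323]
```

{"name": "step_arm", "arguments": {
  "plan": [
    [0, 0, 0.01, 0, 50],
    [0, 0, 0.02, 0, 50],
    [0, 0, 0.03, 0, 50],
    [0, 0, 0.038, 0, 50],
    [0, 0, 0.045, 0, 50],
    [0, 0, 0.05, 0, 50],
    [0, 0, 0.05, 0, 50],
    [0, 0, 0.05, 0, 50]
  ]
}}

```text
time_s: 7.12
tcp_pos: [0.653, -0.0419, 0.0168]
eef_rot: [180.0, -0.0, 45.3]
contact_force: [0.5, 0.2, 0.0]
gripper_width: 0.0545
gripper_force: 15.0
```

Run:
```python
from h import *
np.set_printoptions(precision=4,suppress=True)
go((.6533,-.0412,.0165))
S=eyes.capture('scene');p=r.get_state()['tcp_pos'];s=proj('scene',p+[1e-3,0,.0025]).round().astype(int)
cv2.imwrite('pics/s5.png',cv2.resize(S[200:290,240:340],(600,540),interpolation=cv2.INTER_CUBIC)[:,:,::-1])
```

```text
t 7.12 tcp [ 0.653  -0.0419  0.0168] rpy [180.    -0.    45.34] F [0.5 0.2 0. ] w 0.0545 gf 15.0
 to (0.6533, -0.0412, 0.0165) [ 0.0029 -0.0011  0.0011]
```

View pics/s5.png

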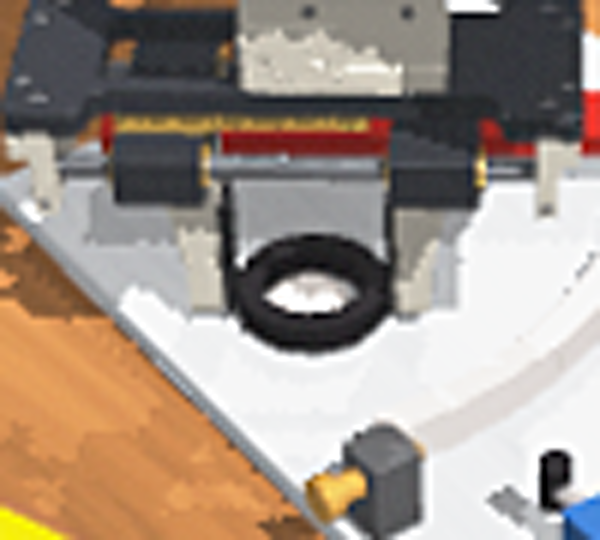

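The ring is down on the plate with the white boss showing inside its hole at crop (310,290), and there is no contact force. I will release it and rise.

{"name": "step_arm", "arguments": {
  "plan": [
    [0, 0, 0, 0, 60],
    [0, 0, 0, 0, 70],
    [0, 0, 0, 0, 80],
    [0, 0, 0, 0, 80],
    [0, 0, 0, 0, 80],
    [0, 0, 0, 0, 80],
    [0, 0, -0.1, 0, 80],
    [0, 0, -0.25, 0, 80],
    [0, 0, -0.4, 0, 80],
    [0, 0, -0.4, 0, 80],
    [0, 0, -0.4, 0, 80]
  ]
}}

```text
time_s: 8.08
tcp_pos: [0.6548, -0.0416, 0.12]
eef_rot: [179.8, -0.3, 45.4]
contact_force: [-0.9, -0.5, -0.9]
gripper_width: 0.0803
gripper_force: 0.0
```

Run:
```python
from h import *
np.set_printoptions(precision=4,suppress=True)
go()
S=eyes.capture('scene')
a,A,q=blob(S,(291,247),20,lambda h,c:c.max(2)<60);print(a,A,plane('scene',a,.019), cv2.fitEllipse(q.astype(np.float32)))
for z in(.019,.03): print(z,proj('scene',[.6528,-.0407,z]))
# targets for the push: pin, jig axes, bar now
pin=np.array([.6393,-.1445])
sp=blob(S,(368,218),8,lambda h,c:(c[...,1]>110)&(c[...,2]>90)&(h[...,1]<110))[0];print('spot',plane('scene',sp,.04))
```

```text
t 8.08 tcp [ 0.6548 -0.0416  0.12  ] rpy [179.81  -0.28  45.35] F [-0.9 -0.5 -0.9] w 0.0803 gf 0.0
[291.4706 248.6024] 365.75 [ 0.6513 -0.0407  0.019 ] ((291.4671630859375, 248.6050567626953), (18.8209171295166, 24.79096031188965), 86.68167877197266)
0.019 [290.9546 248.9015]
0.03 [290.745  244.9458]
spot [0.4676 0.0155 0.04  ]
```

The ring is seated: on the z=19 mm plane it reads (0.651,-0.041). Next I shut the fingers, turn, and go behind the bar's free end.

{"name": "step_arm", "arguments": {
  "plan": [
    [-0.07, -0.08, 0, 0.11, 0],
    [-0.14, -0.16, 0, 0.22, 0],
    [-0.21, -0.24, 0, 0.33, 0],
    [-0.28, -0.32, 0, 0.44, 0],
    [-0.35, -0.4, 0, 0.55, 0],
    [-0.42, -0.48, 0, 0.66, 0],
    [-0.49, -0.56, 0, 0.77, 0],
    [-0.56, -0.64, 0, 0.88, 0],
    [-0.56, -0.64, 0, 1, 0],
    [-0.56, -0.64, 0, 1, 0],
    [-0.56, -0.64, 0, 1, 0]
  ],
  "newtons": 10
}}

```text
time_s: 9.05
tcp_pos: [0.4408, -0.029, 0.1165]
eef_rot: [180.0, 0.0, -14.4]
contact_force: [-1.1, -0.2, 0.3]
gripper_width: 0.0122
gripper_force: 0.0
```

Run:
```python
from h import *
go((.443,-.029,.10)); print(r.get_state()['joints'].round(1))
```

```text
t 9.05 tcp [ 0.4408 -0.029   0.1165] rpy [ 1.7999e+02  1.0000e-02 -1.4410e+01] F [-1.1 -0.2  0.3] w 0.0122 gf 0.0
 to (0.443, -0.029, 0.1) [ 0.0087 -0.0022  0.066 ]
[ 22.    4.6 -36.4   0.  -49.   53.6]
```

{"name": "step_arm", "arguments": {
  "plan": [
    [0.008, 0, 0.02, 0.11, 0],
    [0.008, 0, 0.05, 0.22, 0],
    [0.008, 0, 0.1, 0.33, 0],
    [0.008, 0, 0.15, 0.44, 0],
    [0.008, 0, 0.2, 0.48, 0],
    [0.008, 0, 0.25, 0.48, 0],
    [0.008, 0, 0.3, 0.48, 0],
    [0.008, 0, 0.34, 0.48, 0],
    [0.008, 0, 0.37, 0.48, 0],
    [0.008, 0, 0.37, 0.48, 0],
    [0.008, 0, 0.37, 0.48, 0],
    [0.008, 0, 0.37, 0.48, 0]
  ]
}}

```text
time_s: 10.05
tcp_pos: [0.4432, -0.0295, 0.0245]
eef_rot: [-180.0, -0.0, -43.4]
contact_force: [1.3, 0.3, -0.1]
gripper_width: 0.0008
gripper_force: 0.0
```

```bash
cat >> h.py <<'E'
PIN=np.array([.6393,-.1445]); H=82.7
def barpose(phi,off,rr=.222,z=.024):
    """TCP behind the bar at bar heading phi, off m behind its centre line"""
    a=np.radians(phi); return np.r_[PIN+rr*np.array([np.cos(a),np.sin(a)])-off*np.array([np.sin(a),-np.cos(a)]),z]
def sweep(poses):
    """rows (shares) from the measured pose to (phi,off) poses, tool yaw = phi-180"""
    s=r.get_state(); R=Ro.from_euler('xyz',s['eef_rot'],degrees=True).as_matrix(); go()
    for ph,o in poses:
        d=R.T@(barpose(ph,o)-s['tcp_pos'])/.25; t=-((ph-180-s['eef_rot'][2]+180)%360-180)/60
        print(f'{ph:.1f} {o:.3f} [{d[0]:.3f}, {d[1]:.3f}, {d[2]:.3f}, {t:.3f}, 0]')
E
python3 - <<'E'
from h import *
sweep([(136.6,.044),(136.6,.036)]+[(136.6-4*i,.036) for i in range(1,11)])
E
```

```text
t 10.05 tcp [ 0.4432 -0.0295  0.0245] rpy [-1.7999e+02 -1.0000e-02 -4.3390e+01] F [ 1.3  0.3 -0.1] w 0.0008 gf 0.0
136.6 0.044 [-0.002, -0.029, 0.002, 0.000, 0]
136.6 0.036 [-0.002, -0.061, 0.002, 0.000, 0]
132.6 0.036 [-0.010, -0.123, 0.002, 0.067, 0]
128.6 0.036 [-0.013, -0.186, 0.002, 0.133, 0]
124.6 0.036 [-0.013, -0.248, 0.002, 0.200, 0]
120.6 0.036 [-0.007, -0.311, 0.002, 0.267, 0]
116.6 0.036 [0.002, -0.373, 0.002, 0.333, 0]
112.6 0.036 [0.016, -0.434, 0.002, 0.400, 0]
108.6 0.036 [0.034, -0.494, 0.002, 0.467, 0]
104.6 0.036 [0.057, -0.553, 0.002, 0.533, 0]
100.6 0.036 [0.083, -0.610, 0.002, 0.600, 0]
96.6 0.036 [0.113, -0.665, 0.002, 0.667, 0]
```

{"name": "step_arm", "arguments": {
  "plan": [
    [-0.002, -0.015, 0.002, 0, 0],
    [-0.002, -0.03, 0.002, 0, 0],
    [-0.002, -0.045, 0.002, 0, 0],
    [-0.002, -0.061, 0.002, 0, 0],
    [-0.006, -0.09, 0.002, 0.033, 0],
    [-0.01, -0.123, 0.002, 0.067, 0],
    [-0.012, -0.155, 0.002, 0.1, 0],
    [-0.013, -0.186, 0.002, 0.133, 0],
    [-0.013, -0.217, 0.002, 0.167, 0],
    [-0.013, -0.248, 0.002, 0.2, 0],
    [-0.011, -0.28, 0.002, 0.233, 0],
    [-0.007, -0.311, 0.002, 0.267, 0]
  ]
}}

```text
time_s: 11.05
tcp_pos: [0.4953, 0.0287, 0.0239]
eef_rot: [-180.0, 0.0, -59.5]
contact_force: [0.2, -1.4, -0.2]
gripper_width: 0.0007
gripper_force: 0.2
```

Run:
```python
from h import *
S=eyes.capture('scene')
from math import *
pr=[]
a,A,q=blob(S,tuple(proj('scene',np.r_[PIN+.12*np.array([cos(radians(121)),sin(radians(121))]),.04]).astype(int)),75,red)
w=np.array([plane('scene',p,.038)[:2] for p in q]);l=cv2.fitLine(w.astype(np.float32),cv2.DIST_HUBER,0,.01,.01).ravel();print('bar angle',degrees(atan2(l[1],l[0]))%180,A)
sweep([(120.6-3*i,.036) for i in range(1,13)])
```

```text
bar angle 120.73226844480078 1086.4375
t 11.1 tcp [0.4969 0.0296 0.0241] rpy [-1.7992e+02 -3.0000e-02 -5.9650e+01] F [1.9 1.9 0.5] w 0.0004 gf 0.0
117.6 0.036 [-0.005, -0.039, 0.000, 0.046, 0]
114.6 0.036 [-0.009, -0.086, 0.001, 0.096, 0]
111.6 0.036 [-0.011, -0.133, 0.001, 0.146, 0]
108.6 0.036 [-0.010, -0.180, 0.001, 0.196, 0]
105.6 0.036 [-0.007, -0.227, 0.001, 0.246, 0]
102.6 0.036 [-0.001, -0.273, 0.001, 0.296, 0]
99.6 0.036 [0.007, -0.320, 0.001, 0.346, 0]
96.6 0.036 [0.018, -0.366, 0.001, 0.396, 0]
93.6 0.036 [0.031, -0.411, 0.001, 0.446, 0]
90.6 0.036 [0.046, -0.455, 0.001, 0.496, 0]
87.6 0.036 [0.064, -0.499, 0.001, 0.546, 0]
84.6 0.036 [0.084, -0.542, 0.001, 0.596, 0]
```

{"name": "step_arm", "arguments": {
  "plan": [
    [-0.005, -0.039, 0, 0.046, 0],
    [-0.009, -0.086, 0.001, 0.096, 0],
    [-0.011, -0.133, 0.001, 0.146, 0],
    [-0.01, -0.18, 0.001, 0.196, 0],
    [-0.007, -0.227, 0.001, 0.246, 0],
    [-0.001, -0.273, 0.001, 0.296, 0],
    [0.007, -0.32, 0.001, 0.346, 0],
    [0.018, -0.366, 0.001, 0.396, 0],
    [0.031, -0.411, 0.001, 0.446, 0],
    [0.038, -0.433, 0.001, 0.47, 0],
    [0.046, -0.455, 0.001, 0.496, 0]
  ]
}}

```text
time_s: 12.02
tcp_pos: [0.5989, 0.0761, 0.0234]
eef_rot: [180.0, -0.0, -89.3]
contact_force: [0.3, 0.0, -0.5]
gripper_width: 0.0006
gripper_force: 0.2
```

```bash
cat >> h.py <<'E'
def look(phi,name=None):
    a=np.radians(phi);S=eyes.capture('scene')
    s=tuple(proj('scene',np.r_[PIN+.12*np.array([np.cos(a),np.sin(a)]),.04]).astype(int))
    _,A,q=blob(S,s,75,red);w=np.array([plane('scene',p,.038)[:2] for p in q])
    l=cv2.fitLine(w.astype(np.float32),cv2.DIST_HUBER,0,.01,.01).ravel();print('bar angle',np.degrees(np.arctan2(l[1],l[0]))%180,A)
    if name: cv2.imwrite(name,cv2.resize(S[180:330,220:420],(800,600),interpolation=cv2.INTER_CUBIC)[:,:,::-1])
E
python3 - <<'E'
from h import *
look(91)
sweep([(90.6-i,.036) for i in range(1,12)])
E
```

```text
bar angle 89.7836 857.46875
t 12.07 tcp [0.5998 0.0763 0.0235] rpy [-179.98   -0.    -89.37] F [2.4 1.  0.9] w 0.0004 gf 0.0
89.6 0.036 [-0.006, -0.020, -0.002, 0.017, 0]
88.6 0.036 [-0.008, -0.036, -0.002, 0.034, 0]
87.6 0.036 [-0.010, -0.051, -0.002, 0.051, 0]
86.6 0.036 [-0.011, -0.067, -0.002, 0.067, 0]
85.6 0.036 [-0.012, -0.083, -0.002, 0.084, 0]
84.6 0.036 [-0.013, -0.098, -0.002, 0.101, 0]
83.6 0.036 [-0.014, -0.114, -0.002, 0.117, 0]
82.6 0.036 [-0.015, -0.130, -0.002, 0.134, 0]
81.6 0.036 [-0.015, -0.145, -0.002, 0.151, 0]
80.6 0.036 [-0.015, -0.161, -0.002, 0.167, 0]
79.6 0.036 [-0.014, -0.177, -0.002, 0.184, 0]
```

{"name": "step_arm", "arguments": {
  "plan": [
    [-0.006, -0.02, 0, 0.017, 0],
    [-0.008, -0.036, 0, 0.034, 0],
    [-0.01, -0.051, 0, 0.051, 0],
    [-0.011, -0.067, 0, 0.067, 0],
    [-0.012, -0.083, 0, 0.084, 0],
    [-0.012, -0.091, 0, 0.092, 0],
    [-0.013, -0.098, 0, 0.1, 0],
    [-0.013, -0.098, 0, 0.1, 0],
    [-0.013, -0.098, 0, 0.1, 0]
  ]
}}

```text
time_s: 12.82
tcp_pos: [0.6232, 0.0795, 0.0235]
eef_rot: [180.0, -0.0, -95.2]
contact_force: [-0.1, 0.2, -1.2]
gripper_width: 0.0007
gripper_force: 0.0
```

Run:
```python
from h import *
look(84.6)
sweep([(84.6-i*.5,.036) for i in range(1,14)])
```

```text
bar angle 79.40775 491.75
t 12.87 tcp [0.6231 0.0795 0.0235] rpy [180.     0.   -95.23] F [-0.7 -0.3  0.3] w 0.0004 gf 0.0
84.1 0.036 [-0.003, -0.013, -0.002, 0.011, 0]
83.6 0.036 [-0.004, -0.020, -0.002, 0.020, 0]
83.1 0.036 [-0.006, -0.028, -0.002, 0.028, 0]
82.6 0.036 [-0.007, -0.036, -0.002, 0.036, 0]
82.1 0.036 [-0.007, -0.044, -0.002, 0.045, 0]
81.6 0.036 [-0.008, -0.052, -0.002, 0.053, 0]
81.1 0.036 [-0.009, -0.059, -0.002, 0.061, 0]
80.6 0.036 [-0.010, -0.067, -0.002, 0.070, 0]
80.1 0.036 [-0.010, -0.075, -0.002, 0.078, 0]
79.6 0.036 [-0.011, -0.083, -0.002, 0.086, 0]
79.1 0.036 [-0.012, -0.091, -0.002, 0.095, 0]
78.6 0.036 [-0.012, -0.098, -0.002, 0.103, 0]
78.1 0.036 [-0.012, -0.106, -0.002, 0.111, 0]
```

{"name": "step_arm", "arguments": {
  "plan": [
    [-0.002, -0.007, 0, 0.01, 0],
    [-0.004, -0.014, 0, 0.02, 0],
    [-0.005, -0.021, 0, 0.03, 0],
    [-0.006, -0.028, 0, 0.03, 0],
    [-0.006, -0.028, 0, 0.03, 0],
    [-0.006, -0.028, 0, 0.03, 0]
  ]
}}

```text
time_s: 13.37
tcp_pos: [0.6296, 0.0801, 0.0234]
eef_rot: [179.9, -0.0, -97.0]
contact_force: [-5.1, -1.1, 3.3]
gripper_width: 0.0005
gripper_force: 2.3
```

{"name": "step_arm", "arguments": {
  "plan": [
    [-0.001, -0.003, 0, 0.008, 0],
    [-0.001, -0.006, 0, 0.016, 0],
    [-0.001, -0.009, 0, 0.016, 0],
    [-0.001, -0.012, 0, 0.016, 0],
    [-0.001, -0.012, 0, 0.016, 0],
    [-0.001, -0.012, 0, 0.016, 0]
  ]
}}

```text
time_s: 13.87
tcp_pos: [0.6323, 0.0802, 0.0234]
eef_rot: [179.9, -0.0, -98.0]
contact_force: [-6.1, 0.6, 3.5]
gripper_width: 0.0007
gripper_force: 3.0
```

{"name": "step_arm", "arguments": {
  "plan": [
    [0, -0.002, 0, 0.003, 0],
    [0, -0.004, 0, 0.006, 0],
    [0, -0.006, 0, 0.008, 0],
    [0, -0.008, 0, 0.008, 0],
    [0, -0.008, 0, 0.008, 0],
    [0, -0.008, 0, 0.008, 0]
  ]
}}

```text
time_s: 14.37
tcp_pos: [0.6345, 0.0801, 0.0234]
eef_rot: [179.9, -0.0, -98.5]
contact_force: [-4.8, 1.6, 4.1]
gripper_width: 0.0002
gripper_force: 2.9
```

{"name": "step_arm", "arguments": {
  "plan": [
    [0, -0.002, 0, 0.002, 0],
    [0, -0.004, 0, 0.004, 0],
    [0, -0.006, 0, 0.006, 0],
    [0, -0.008, 0, 0.006, 0],
    [0, -0.008, 0, 0.006, 0],
    [0, -0.008, 0, 0.006, 0]
  ]
}}

```text
time_s: 14.87
tcp_pos: [0.6368, 0.0801, 0.0234]
eef_rot: [180.0, 0.0, -98.8]
contact_force: [-5.0, 2.3, 1.6]
gripper_width: 0.0004
gripper_force: 2.4
```

{"name": "step_arm", "arguments": {
  "plan": [
    [0, -0.002, 0, 0.002, 0],
    [0, -0.004, 0, 0.004, 0],
    [0, -0.006, 0, 0.004, 0],
    [0, -0.006, 0, 0.004, 0],
    [0, -0.006, 0, 0.004, 0]
  ]
}}

```text
time_s: 15.28
tcp_pos: [0.6387, 0.08, 0.0235]
eef_rot: [180.0, 0.0, -99.1]
contact_force: [-4.4, 2.2, 0.6]
gripper_width: 0.0005
gripper_force: 2.1
```

{"name": "step_arm", "arguments": {
  "plan": [
    [0, -0.002, 0, 0.002, 0],
    [0, -0.004, 0, 0.004, 0],
    [0, -0.006, 0, 0.004, 0],
    [0, -0.006, 0, 0.004, 0],
    [0, -0.006, 0, 0.004, 0]
  ]
}}

```text
time_s: 15.7
tcp_pos: [0.6404, 0.0793, 0.0235]
eef_rot: [-180.0, 0.0, -99.3]
contact_force: [-1.8, 2.4, 0.1]
gripper_width: 0.0004
gripper_force: 1.3
```

{"name": "step_arm", "arguments": {
  "plan": [
    [0, -0.002, 0, 0, 0],
    [0, -0.004, 0, 0, 0],
    [0, -0.004, 0, 0, 0],
    [0, -0.004, 0, 0, 0]
  ]
}}

```text
time_s: 16.03
tcp_pos: [0.6413, 0.079, 0.0235]
eef_rot: [-180.0, -0.0, -99.3]
contact_force: [-2.3, 1.5, -1.0]
gripper_width: 0.0006
gripper_force: 1.1
```

{"name": "step_arm", "arguments": {
  "plan": [
    [0, -0.002, 0, 0, 0],
    [0, -0.004, 0, 0, 0],
    [0, -0.004, 0, 0, 0],
    [0, -0.004, 0, 0, 0]
  ]
}}

```text
time_s: 16.37
tcp_pos: [0.6423, 0.0788, 0.0235]
eef_rot: [-180.0, -0.0, -99.3]
contact_force: [-1.7, 0.6, 0.1]
gripper_width: 0.0007
gripper_force: 0.9
```

{"name": "step_arm", "arguments": {
  "plan": [
    [0, -0.002, 0, 0, 0],
    [0, -0.004, 0, 0, 0],
    [0, -0.004, 0, 0, 0],
    [0, -0.004, 0, 0, 0]
  ]
}}

```text
time_s: 16.7
tcp_pos: [0.6433, 0.0787, 0.0236]
eef_rot: [-180.0, -0.0, -99.3]
contact_force: [-1.3, 1.6, -1.1]
gripper_width: 0.0001
gripper_force: 0.8
```

{"name": "step_arm", "arguments": {
  "plan": [
    [0, -0.002, 0, 0.002, 0],
    [0, -0.004, 0, 0.004, 0],
    [0, -0.004, 0, 0.004, 0],
    [0, -0.004, 0, 0.004, 0]
  ]
}}

```text
time_s: 17.03
tcp_pos: [0.6443, 0.0785, 0.0236]
eef_rot: [-180.0, 0.0, -99.6]
contact_force: [-0.7, 1.2, -0.2]
gripper_width: 0.0004
gripper_force: 0.7
```

{"name": "step_arm", "arguments": {
  "plan": [
    [0, -0.002, 0, 0.002, 0],
    [0, -0.004, 0, 0.004, 0],
    [0, -0.004, 0, 0.004, 0],
    [0, -0.004, 0, 0.004, 0]
  ]
}}

```text
time_s: 17.37
tcp_pos: [0.6454, 0.0783, 0.0237]
eef_rot: [-180.0, 0.0, -99.8]
contact_force: [-1.7, 1.1, -0.8]
gripper_width: 0.0002
gripper_force: 0.3
```

{"name": "step_arm", "arguments": {
  "plan": [
    [0, -0.002, 0, 0.002, 0],
    [0, -0.004, 0, 0.004, 0],
    [0, -0.004, 0, 0.004, 0],
    [0, -0.004, 0, 0.004, 0]
  ]
}}

```text
time_s: 17.7
tcp_pos: [0.6464, 0.0782, 0.0237]
eef_rot: [-180.0, 0.0, -100.0]
contact_force: [-0.1, -0.0, -1.2]
gripper_width: 0.0004
gripper_force: 0.1
```

{"name": "step_arm", "arguments": {
  "plan": [
    [0, -0.002, 0, 0, 0],
    [0, -0.004, 0, 0, 0],
    [0, -0.004, 0, 0, 0],
    [0, -0.004, 0, 0, 0]
  ]
}}

```text
time_s: 18.03
tcp_pos: [0.6473, 0.078, 0.0236]
eef_rot: [-180.0, -0.0, -100.0]
contact_force: [-0.2, 0.1, -0.0]
gripper_width: 0.0006
gripper_force: 0.0
```

{"name": "step_arm", "arguments": {
  "plan": [
    [0, -0.002, 0, 0, 0],
    [0, -0.004, 0, 0, 0],
    [0, -0.004, 0, 0, 0],
    [0, -0.004, 0, 0, 0]
  ]
}}

```text
time_s: 18.37
tcp_pos: [0.6482, 0.0778, 0.0236]
eef_rot: [-180.0, -0.0, -100.0]
contact_force: [-0.2, -0.9, -0.9]
gripper_width: 0.0005
gripper_force: 0.0
```

Run:
```python
from h import *
look(80,'pics/s6.png');go()
```

```text
bar angle 74.56387 369.09375
t 18.42 tcp [0.6482 0.0778 0.0236] rpy [-179.99   -0.   -100.04] F [ 0.1 -0.2 -0.6] w 0.0005 gf 0.0
```

View pics/s6.png

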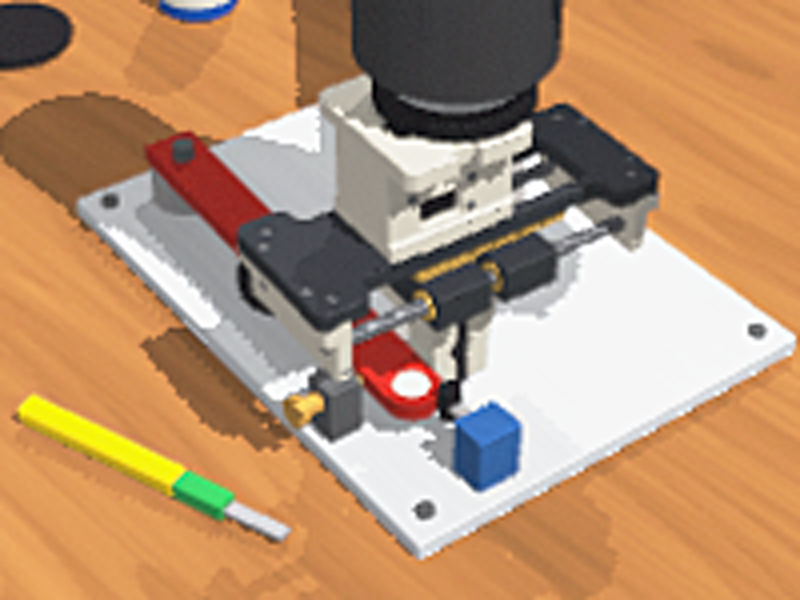

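The bar is past the roller, with its spot at crop (412,383), and lies close to the block at (338,405). The finger is not yet touching it again, so I keep advancing in 1 mm steps.

{"name": "step_arm", "arguments": {
  "plan": [
    [0, -0.002, 0, 0, 0],
    [0, -0.004, 0, 0, 0],
    [0, -0.004, 0, 0, 0],
    [0, -0.004, 0, 0, 0]
  ]
}}

```text
time_s: 18.75
tcp_pos: [0.6489, 0.0777, 0.0235]
eef_rot: [180.0, -0.0, -100.0]
contact_force: [-1.1, 0.2, 1.6]
gripper_width: 0.0009
gripper_force: 0.7
```

{"name": "step_arm", "arguments": {
  "plan": [
    [0, -0.001, 0, 0, 0],
    [0, -0.002, 0, 0, 0],
    [0, -0.002, 0, 0, 0],
    [0, -0.002, 0, 0, 0]
  ]
}}

```text
time_s: 19.08
tcp_pos: [0.6491, 0.0777, 0.0235]
eef_rot: [180.0, -0.0, -100.0]
contact_force: [-5.3, 3.3, 3.0]
gripper_width: 0.0004
gripper_force: 2.5
```

{"name": "step_arm", "arguments": {
  "plan": [
    [0, -0.001, 0, 0, 0],
    [0, -0.0015, 0, 0, 0],
    [0, -0.0015, 0, 0, 0],
    [0, -0.0015, 0, 0, 0]
  ]
}}

```text
time_s: 19.42
tcp_pos: [0.6492, 0.0776, 0.0235]
eef_rot: [179.9, -0.0, -100.0]
contact_force: [-6.1, 3.0, 4.5]
gripper_width: 0.0005
gripper_force: 3.2
```

{"name": "step_arm", "arguments": {
  "plan": [
    [0, -0.001, 0, 0, 0],
    [0, -0.002, 0, 0, 0],
    [0, -0.002, 0, 0, 0],
    [0, -0.002, 0, 0, 0]
  ]
}}

```text
time_s: 19.75
tcp_pos: [0.6492, 0.0776, 0.0235]
eef_rot: [179.9, -0.0, -100.0]
contact_force: [-8.5, 3.7, 5.5]
gripper_width: 0.0003
gripper_force: 4.1
```

{"name": "step_arm", "arguments": {
  "plan": [
    [0, -0.001, 0, 0, 0],
    [0, -0.002, 0, 0, 0],
    [0, -0.002, 0, 0, 0],
    [0, -0.002, 0, 0, 0],
    [0, -0.002, 0, 0, 0],
    [0, -0.002, 0, 0, 0]
  ]
}}

```text
time_s: 20.25
tcp_pos: [0.6493, 0.0776, 0.0235]
eef_rot: [179.9, -0.0, -100.0]
contact_force: [-9.8, 4.3, 6.8]
gripper_width: 0.0001
gripper_force: 5.0
```

{"name": "step_arm", "arguments": {
  "plan": [
    [0, -0.001, 0, 0, 0],
    [0, -0.0015, 0, 0, 0],
    [0, -0.0015, 0, 0, 0],
    [0, -0.0015, 0, 0, 0],
    [0, -0.0015, 0, 0, 0],
    [0, -0.0015, 0, 0, 0]
  ]
}}

```text
time_s: 20.75
tcp_pos: [0.6493, 0.0776, 0.0235]
eef_rot: [179.8, -0.0, -100.0]
contact_force: [-10.6, 5.2, 7.6]
gripper_width: 0.0003
gripper_force: 5.7
```

{"name": "step_arm", "arguments": {
  "plan": [
    [0, 0.004, 0, 0, 0],
    [0, 0.008, 0, 0, 0],
    [0, 0.014, 0, 0, 0],
    [0, 0.025, 0, 0, 0],
    [0, 0.04, 0, 0, 0],
    [0, 0.07, 0, 0, 0],
    [0, 0.1, 0, 0, 0],
    [0, 0.1, -0.1, 0, 0],
    [0, 0.1, -0.25, 0, 0],
    [0, 0.2, -0.4, 0, 0],
    [0, 0.35, -0.5, 0, 0],
    [0, 0.5, -0.6, 0, 0]
  ]
}}

```text
time_s: 21.75
tcp_pos: [0.5354, 0.0977, 0.1693]
eef_rot: [-179.9, 0.0, -100.1]
contact_force: [-0.6, 0.6, 0.4]
gripper_width: 0.0007
gripper_force: 0.0
```

{"name": "step_arm", "arguments": {
  "plan": [
    [0, 0.15, 0, 0, 0],
    [0, 0.3, 0, 0, 0],
    [0, 0.3, 0, 0, 0],
    [0, 0.3, 0, 0, 0],
    [0, 0.3, 0, 0, 0]
  ]
}}

```text
time_s: 22.17
tcp_pos: [0.4625, 0.1111, 0.1686]
eef_rot: [-179.9, 0.1, -100.0]
contact_force: [-0.1, -0.3, -0.1]
gripper_width: 0.0003
gripper_force: 0.0
```

Run:
```python
from h import *
np.set_printoptions(precision=4,suppress=True)
go();look(79)
S=eyes.capture('scene');T=eyes.capture('top')
f=lambda h,c:(c[...,1]>110)&(c[...,2]>90)&(h[...,1]<110)
for phi in(80,):
    a=np.radians(phi);p=np.r_[PIN+.235*np.array([np.cos(a),np.sin(a)]),.04]
    u=blob(S,tuple(proj('scene',p).astype(int)),8,f)[0];v=blob(T,tuple(proj('top',p).astype(int)),8,f)[0]
    q=plane('scene',u,.04)[:2],plane('top',v,.04)[:2];print(u,v,q)
    jx=np.array([np.sin(np.radians(H)),-np.cos(np.radians(H))])
    for k in q: print('spot offset past line',(k-PIN)@jx, 'bar angle',np.degrees(np.arctan2(*(k-PIN)[::-1])))
dk=lambda h,c:c.max(2)<60
print('ring scene dark',blob(S,(291,248),18,dk)[:2])
```

```text
t 22.17 tcp [0.4625 0.1111 0.1686] rpy [-179.92    0.07  -99.97] F [-0.1 -0.3 -0.1] w 0.0003 gf 0.0
bar angle 79.24375 1244.90625
[322.1871 275.6273] [294.1469 220.637 ] (array([0.6789, 0.0849]), array([0.6807, 0.085 ]))
spot offset past line 0.010087584034333371 bar angle 80.21637139005962
spot offset past line 0.011855788072685341 bar angle 79.78576319624212
ring scene dark (array([284.2748, 252.9727]), 66.625)
```

Run:
```python
from plant import workorder
print(workorder.close_job())
```

```text
the job is handed in; nothing more can be done
None
```

The ring is seated on the boss, and the bar was pressed against the stop screw at about 11 N. It was left resting there, and the job is handed in at about 22 s; the hand-in returned no verdict.

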